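# Tighten a wheel adapter in cross order, click by click

## Robot

A 6-joint arm with a two-finger parallel gripper is mounted at the origin on a cart in front of the work surface, level with it; the furniture and walls round the work are solid. World frame = base frame: x ahead of the robot, y to its left, z up, the work surface at z = 0. Lengths are in mm, angles in rad, forces in N, time in s.
With the tool pointing down it reaches from about 300 to 775 mm from the base axis. Payload 14.6 kg.
Tool frame: the origin (TCP) lies between the finger pads; the fingertips stand 22 mm ahead of it and the grasp point (between the pads) lies 3 mm ahead of it; z points along the fingers, y is the line along which they close (so a half turn about z gives the same grasp; the last joint's range is limited). The gripper opens to 85 mm and grips with 20 to 120 N. Pads are 22 mm wide; open, the fingers measure 114 mm over their backs; the gripper's body (76 mm by 85 mm) begins 54 mm behind the grasp point. The pads swing forward as they close: fully open they stand 13 mm farther back than shut.
Start: joints at [1.093, 0.3, 1.521, -0, 1.321, -0.067], TCP at [219.635, 504.232, 253.281] pointing down, gripper open.
Joint ranges: [-3.03, 3.03], [-0.79, 2.21], [0.23, 2.52], [-1.04, 4.18], [0, 3.07], [-2.55, 2.55]. Speed limits (rad/s): [2.22, 2.22, 2.57, 3.14, 3.14, 3.14].

## Interface

Orientations are given as [roll, pitch, yaw] about the fixed x, y, z axes, in that order (R = Rz(yaw) Ry(pitch) Rx(roll)).
In Python, from workcell import get_obs, snapshot, camera_model, job_done gives the robot as it stands. The module is installed in compiled form; this text tells all that it offers.
- The arm moves only by the tool arm_command, never from a script. Its argument "increments" is a list of rows, each a list of 3 entries, a list of its own where there are three numbers: the shift along the tool's x, y, z scaled (see below), then the turn, a rotation vector about the tool's x, y, z scaled (see below), then the opening, from -1 (shut) to 1 (fully open). A call has 1 to 20 rows; each row shifts and turns the commanded pose from where the row before left it, along the tool's axes as they then stand; what a row does not reach is not made up. The controller multiplies each number of a shift by 0.025 m and each number of a turn by 0.15 rad. A row lasts 1/10 s, in which the tool goes at most 50 mm and 8.59 degrees, less where a joint would pass 70% of its speed; a pose out of reach is approached as far as the arm can. A call with a number of a shift or a turn outside -1 to 1 is refused whole. A call with a gripper value outside its range is refused whole. The fingers move at their own pace and stop on an object; "force" is the grip in N (left out, the last holds). Time passes only in rows, so rows that do not move let the fingers close. It gives the time, the measured TCP pose, the force, the opening and the grip force at its end, in the units of the state.
- get_obs(): the state, without advancing time (a new reading comes with each control period).
- snapshot(name): name is "side" or "top" or "wrist"; returns (picture, depth): 384x512x3 uint8, red, green, blue; 384x512 float32, mm along the optical axis (not along the pixel's ray), 0 where there is no reading.
- camera_model(name): a dict with "mtx" (3x3 intrinsics, pixels), "origin" and "orientation" of the camera in the world; the wrist camera has in their place "hand_eye" (4x4, takes a point from camera to tool coordinates, whose origin is the TCP and whose axes are the flange's). Camera axes: x right, y down, z forward; pixel columns grow to the right and rows downward; lengths in mm; the calibration is good to about 2 mm. A picture is of the moment at which its call begins: read the wrist's pose just before it. camera_model takes no time and is no camera call.
- job_done(): hands the job in; it is judged then, once.
The state is a dict: "time": time; "qpos": joint angles; "dq": joint speeds; "effort": joint torques, N m; "eef_pos": TCP position; "tcp_rot": TCP orientation; "contact_force": force on the tool from outside, world axes, zero at the start; "ft_torque": the same for the moment, N m; "opening": opening from 0.0 (shut) to 1.0 (fully open); "grip_force": force on a finger pad.
Only numpy, scipy, OpenCV 4.12 (cv2) and the standard library are available. Lean on these libraries where they do the work, as an engineer would, in place of code of your own. Each camera call takes 0.05 s, during which the arm holds its last target. There are 200 camera calls.

## Task

Tighten the four bar-headed nuts of the round wheel adapter with the slotted T-handled wrench, clockwise seen from above: first give every nut just one click, in cross order (after the first nut the one opposite it, then the other two), and only when all four have had it give every nut its second and last click, again in cross order. Turn the nuts with the wrench only, keeping the gripper off adapter and nuts, and do not shift the things lying around. At the end stand the wrench upright on the bare shelf, clear of the adapter.

Things in the scene. Friction and masses are not known exactly. Their poses are not given: they have to be found in the camera images.
- adapter: Round dark steel plate, 200 mm across, 18 mm thick, fixed flat on the shelf; central boss 48 mm across, 36 mm high. Origin: centre of its underside, z up. Four nuts on a circle of 65 mm radius: nut_1 towards its +x axis, nut_2 +y, nut_3 -x, nut_4 -y (1 and 3 face each other, so do 2 and 4).
- nut_1_seat (a point): Point on nut_1's axis at the top of its head, 54 mm above the shelf; does not turn with it. Nut: fixed collar 36 mm across, its top 28 mm above the shelf, on it an upright bar head 56 mm long, 14 thick, 26 high. At the start the bar points to the adapter's centre only roughly, up to 0.4 rad off either way, differing from nut to nut and not measured: feel or look for it.
- nut_2_seat (a point): Point on nut_2's axis at the top of its head, 54 mm above the shelf; does not turn with it. Nut: fixed collar 36 mm across, its top 28 mm above the shelf, on it an upright bar head 56 mm long, 14 thick, 26 high. At the start the bar points to the adapter's centre only roughly, up to 0.4 rad off either way, differing from nut to nut and not measured: feel or look for it.
- nut_3_seat (a point): Point on nut_3's axis at the top of its head, 54 mm above the shelf; does not turn with it. Nut: fixed collar 36 mm across, its top 28 mm above the shelf, on it an upright bar head 56 mm long, 14 thick, 26 high. At the start the bar points to the adapter's centre only roughly, up to 0.4 rad off either way, differing from nut to nut and not measured: feel or look for it.
- nut_4_seat (a point): Point on nut_4's axis at the top of its head, 54 mm above the shelf; does not turn with it. Nut: fixed collar 36 mm across, its top 28 mm above the shelf, on it an upright bar head 56 mm long, 14 thick, 26 high. At the start the bar points to the adapter's centre only roughly, up to 0.4 rad off either way, differing from nut to nut and not measured: feel or look for it.
- nut_1 (a joint): Angle nut_1 has been turned, rad, growing clockwise from above; 0 at the start. Rests at 0, 0.70 (one click), 1.40 (two clicks); stop at 1.5. Between rests it resists with up to 0.2 to 0.45 N m (differs from nut to nut), most at 0.17 and 0.87, passes over at 0.35 and 1.05 and snaps on to the next rest; let go before that, it springs back.
- nut_2 (a joint): Angle nut_2 has been turned, rad, growing clockwise from above; 0 at the start. Rests at 0, 0.70 (one click), 1.40 (two clicks); stop at 1.5. Between rests it resists with up to 0.2 to 0.45 N m (differs from nut to nut), most at 0.17 and 0.87, passes over at 0.35 and 1.05 and snaps on to the next rest; let go before that, it springs back.
- nut_3 (a joint): Angle nut_3 has been turned, rad, growing clockwise from above; 0 at the start. Rests at 0, 0.70 (one click), 1.40 (two clicks); stop at 1.5. Between rests it resists with up to 0.2 to 0.45 N m (differs from nut to nut), most at 0.17 and 0.87, passes over at 0.35 and 1.05 and snaps on to the next rest; let go before that, it springs back.
- nut_4 (a joint): Angle nut_4 has been turned, rad, growing clockwise from above; 0 at the start. Rests at 0, 0.70 (one click), 1.40 (two clicks); stop at 1.5. Between rests it resists with up to 0.2 to 0.45 N m (differs from nut to nut), most at 0.17 and 0.87, passes over at 0.35 and 1.05 and snaps on to the next rest; let go before that, it springs back.
- wrench: Steel T-handled wrench, 110 mm high, about 0.4 kg, loose, standing on its head. Origin: centre of its underside; z up along the shaft, x along handle and slot. Head: channel 60 mm long, 40 wide, open below and at both ends; slot 24 mm wide, 24 deep, walls 8. Goes from above over a nut's bar with 5 mm room each side; fully down its underside is 30 mm above the shelf.
- wrench_grip (a point): Middle of the wrench's handle, 98 mm above its underside, axes as the wrench. Handle: bar along x, 100 mm long, 16 thick, 24 high. With its slot over a bar the wrench turns about 0.17 rad either way from parallel before it takes the nut along; lowered at a larger angle it stands on top of the bar.
- tyre_gauge: Bystander: tyre pressure gauge with round black dial, 70x118x26 mm, lying on the shelf. Origin: centre of its underside.
- cone_2: Bystander: grey centring cone, 74 mm across, 30 mm high. Origin: centre of its underside.
- scraper: Bystander: hand scraper with blue handle, 147 mm long, 18 mm high, lying on the shelf. Origin: centre of its underside.
Not all that is in view belongs to the job. Leave any green or orange look-alike of the wrench alone.

How it is judged (in metres and radians):
On the way, in this order (a step that is already met when the one before it is completed fails the run):
1. all four nuts stand at their first click (value of joint nut_1 between 0.5 and 0.9 rad and value of joint nut_2 between 0.5 and 0.9 rad and value of joint nut_3 between 0.5 and 0.9 rad and value of joint nut_4 between 0.5 and 0.9 rad), for 0.2 s.
2. all four nuts stand at their second click (value of joint each of nut_1, nut_2, nut_3, nut_4 above 1.2 rad), for 0.2 s.
At the end, for the whole second after the job is handed in: All four nuts stand at their second click (turned more than 1.2 rad), and the wrench stands at rest upright (within 0.1 rad) on the shelf (underside within 6 mm of its top), its middle more than 120 mm from the adapter's centre and not touching the adapter (all of step 2 and angle between wrench's own z axis and vertical below 0.1 rad and height (world z) of wrench between -0.006 and 0.006 m and contact force between wrench and adapter below 0.1 N and horizontal distance between wrench and adapter above 0.12 m and linear speed of wrench below 0.02 m/s).
It fails at once if two neighbouring nuts have had their first click while the other two have not (not cross order) ((value of joint each of nut_1, nut_2 above 0.5 rad and value of joint each of nut_3, nut_4 below 0.5 rad) or (value of joint each of nut_2, nut_3 above 0.5 rad and value of joint each of nut_4, nut_1 below 0.5 rad) or (value of joint each of nut_3, nut_4 above 0.5 rad and value of joint each of nut_1, nut_2 below 0.5 rad) or (value of joint each of nut_4, nut_1 above 0.5 rad and value of joint each of nut_2, nut_3 below 0.5 rad)).
It fails at once if two neighbouring nuts have had their second click while the other two have not (not cross order) ((value of joint each of nut_1, nut_2 above 1.05 rad and value of joint each of nut_3, nut_4 below 1.05 rad) or (value of joint each of nut_2, nut_3 above 1.05 rad and value of joint each of nut_4, nut_1 below 1.05 rad) or (value of joint each of nut_3, nut_4 above 1.05 rad and value of joint each of nut_1, nut_2 below 1.05 rad) or (value of joint each of nut_4, nut_1 above 1.05 rad and value of joint each of nut_2, nut_3 below 1.05 rad)).
It fails at once if a nut is given its second click before every nut has had its first (value of joint any of nut_1, nut_2, nut_3, nut_4 above 1.05 rad and value of joint any of nut_1, nut_2, nut_3, nut_4 below 0.5 rad).
It fails at once if the gripper pushes on the adapter or its nuts (contact force between any of the fingers, the arm and adapter above 2 N).
It fails at once if a bystander is shifted by more than 20 mm (distance of any of tyre_gauge, cone_2, scraper from where it was at the start of the episode above 0.02 m).
It also fails if it takes over 72 s, if anything falls off the work surface, if the arm or the gripper's body presses on something with over 40 N, if the wrist force passes 120 N, or if a joint passes its speed limit or range.

## Working session

There is one attempt and no reset: what is moved stays moved. The work goes in short steps, Python scripts to look and compute and a tool call to move; the robot and the scene stay as the last step left them, time stands still between calls to the robot, and variables do not carry over. Pictures are saved under pics/ and viewed, at most 10 in all, crops included, and the job is handed in when it is done.

Besides the shell and the picture viewer there is one more tool, called after ">>>" as a command line: name --argument value ..., lists and objects as JSON in quotes. arm_command: Moves the arm, as the interface text tells. Shifts and turns lie within -1 to 1; 1 stands for 0.025 m of shift or 0.15 rad of turn. Its arguments: {"type":"object","properties":{"increments":{"type":"array","items":{"type":"array"}},"force":{"type":"number"}},"required":["increments"]}

```bash
mkdir -p pics; cat > h.py <<'E'
import numpy as np,cv2
from scipy.spatial.transform import Rotation as R
from workcell import *
def rot(o):
    o=np.array(o); return o if o.shape==(3,3) else (R.from_euler('xyz',o).as_matrix() if o.shape==(3,) else R.from_quat(o).as_matrix())
def cloud(name):
    s=get_obs(); im,d=snapshot(name); m=camera_model(name); K=m['mtx']
    v,u=np.mgrid[:384,:512]; K=np.array(K)
    p=np.stack([(u-K[0,2])/K[0,0]*d,(v-K[1,2])/K[1,1]*d,d],-1)
    if name=='wrist':
        H=np.array(m['hand_eye']); p=p@H[:3,:3].T+H[:3,3]
        p=p@rot(s['tcp_rot']).T+np.array(s['eef_pos'])
    else: p=p@rot(m['orientation']).T+np.array(m['origin'])
    p[d==0]=np.nan
    return im,p
def save(im,n): cv2.imwrite('pics/'+n,im[...,::-1])
E
python3 - <<'E'
from h import *
print(get_obs()); print(camera_model('top'),camera_model('wrist'))
im,p=cloud('top'); np.savez('top.npz',im=im,p=p)
im2,p2=cloud('side');np.savez('side.npz',im=im2,p=p2)
save(cv2.resize(im,(800,600)),'top.png');save(im2,'side.png')
E
```

```text
{'time': 0.0, 'qpos': array([ 1.09341844e+00,  3.00507482e-01,  1.52159892e+00,  8.98392522e-06,
        1.32071691e+00, -6.66395336e-02]), 'dq': array([-2.01544666e-06,  9.79795690e-04, -8.36396488e-04,  1.90636956e-03,
       -1.18807215e-03,  1.06286170e-03]), 'effort': array([ 9.08637267e-04, -5.43504846e+01, -3.61787796e+01, -2.21550096e-05,
        4.13296846e-03,  7.18927527e-05]), 'eef_pos': array([219.52844423, 504.05222724, 252.69380158]), 'tcp_rot': array([-3.14036531e+00, -9.06317006e-05,  2.73085202e+00]), 'contact_force': array([-0.1329271 ,  0.37167399, -0.01706529]), 'ft_torque': array([ 0.01745281, -0.05586553, -0.007369  ]), 'grip_force': 0.0, 'opening': 1.0018470858242838}
{'mtx': array([[365.52673847,   0.        , 256.06907309],
       [  0.        , 365.52673847, 189.38047947],
       [  0.        ,   0.        ,   1.        ]]), 'origin': array([ 447.17713722,   56.95049326, 1201.58808135]), 'orientation': array([-3.1117923 ,  0.00533189, -1.58037869])} {'mtx': array([[340.21817338,   0.        , 250.94816845],
       [  0.        , 340.21817338, 184.65818479],
       [  0.        ,   0.        ,   1.        ]]), 'hand_eye': array([[-8.16843518e-04, -9.50875173e-01, -3.09573478e-01,
         7.78188633e+01],
       [ 9.99999531e-01, -9.37508678e-04,  2.41010929e-04,
         1.24439995e+00],
       [-5.19399131e-04, -3.09573136e-01,  9.50875493e-01,
        -1.20041172e+02],
       [ 0.00000000e+00,  0.00000000e+00,  0.00000000e+00,
         1.00000000e+00]])}
```

View pics/top.png

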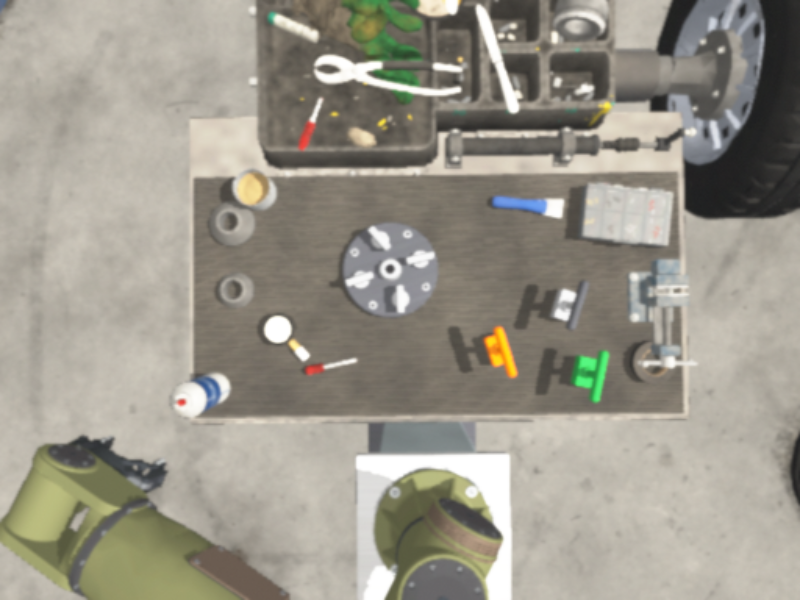

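View pics/side.png

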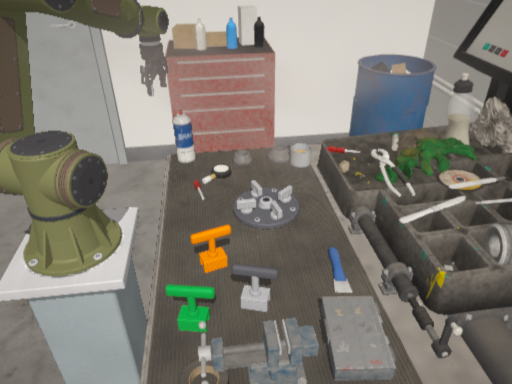

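The top view shows the adapter at about (390,268), the grey wrench at (570,303) and the green and orange decoys near (590,375) and (500,352). Now I'll measure them from the depth.

```bash
cat > m1.py <<'E'
from h import *
f=np.load('top.npz'); im,p=f['im'],f['p']
z=p[...,2]
def box(u0,u1,v0,v1):
    m=np.zeros(z.shape,bool); m[int(v0/1.5625):int(v1/1.5625),int(u0/1.5625):int(u1/1.5625)]=1; return m
def fit(q,name):
    c,s,a=cv2.minAreaRect(q[:,:2].astype(np.float32)); b=q[:,:2]; w,V=np.linalg.eigh(np.cov((b-b.mean(0)).T))
    print(name,len(q),'mean',b.mean(0).round(1),'rect',np.round(c,1),np.round(s,1),'ang',round(np.arctan2(V[1,1],V[0,1])%np.pi,3),'z',np.median(q[:,2]).round(1))
A=box(330,450,210,325)
q=p[A&(z>10)&(z<25)]; (c,r)=cv2.minEnclosingCircle(q[:,:2].astype(np.float32)); print('adapter',c,r,'z plate',np.median(q[:,2]),'shelf',np.nanmedian(z[box(250,700,330,400)]))
q=p[A&(z>45)]; n,l=cv2.connectedComponents((A&(z>44)).astype(np.uint8))
for i in range(1,n):
    if (l==i).sum()>8: fit(p[l==i],'bar%d'%i)
W=box(540,600,270,340)
fit(p[W&(z>98)],'handle'); fit(p[W&(z>15)&(z<60)],'head')
fit(p[box(480,525,320,385)&(z>98)],'or');fit(p[box(560,620,340,410)&(z>98)],'gr')
for n,b in (('cone',box(205,260,200,248)),('gauge',box(255,315,305,365)),('scr',box(480,570,190,222)),('bottle',box(165,235,365,425)),('vise',box(625,692,255,390)),('box',box(578,680,175,250)),('cone2',box(215,260,268,310))):
    q=p[b&(z>8)]; print(n,q.min(0).round(),q.max(0).round())
E
python3 m1.py
```

```text
adapter (538.6571044921875, 83.14390563964844) 99.83391571044922 z plate 18.456733984644075 shelf 0.5775745734804332
bar1 80 mean [599.5 103.7] rect [599.6 103.4] [54.3 14.1] ang 0.712 z 54.1
bar2 78 mean [558.5  21.4] rect [558.9  21.7] [14.  53.2] ang 1.799 z 53.7
bar3 79 mean [517.2 144.7] rect [517.3 144.9] [13.7 55.1] ang 1.9 z 53.8
bar4 78 mean [477.8  62.5] rect [478.  63.] [12.6 53.5] ang 0.039 z 54.4
handle 191 mean [ 460.  -277.3] rect [ 459.1 -278.3] [17.8 97.4] ang 2.823 z 108.7
head 180 mean [ 462.1 -270.2] rect [ 461.5 -272.8] [28.2 59.4] ang 2.826 z 34.6
or 187 mean [ 372.1 -136.7] rect [ 371.5 -137.9] [100.   16.8] ang 0.299 z 108.9
gr 199 mean [ 323.8 -314.9] rect [ 322.5 -315.7] [16.6 98.3] ang 2.921 z 108.5
cone [595. 347.   8.] [685. 459.  64.]
gauge [353. 253.   9.] [451. 348.  31.]
scr [ 647. -279.    8.] [ 688. -134.   22.]
bottle [260. 420.   8.] [327. 484. 196.]
vise [ 298. -506.    8.] [ 547. -398.  120.]
box [ 581. -497.    9.] [ 714. -312.   42.]
cone2 [464. 369.   8.] [533. 443.  36.]
```

```bash
cat > d.py <<'E'
import sys
from h import *
def plan(x,y,z,yaw,cur=None):
    "turn (units) first, then shift (units) in tool axes after the turn"
    s=get_obs(); e=np.array(s['eef_pos']); r=s['tcp_rot']
    d=np.array([x,y,z])-e; t=-((yaw-r[2]+np.pi)%(2*np.pi)-np.pi)/.15
    Rm=R.from_euler('xyz',[np.pi,0,yaw]).as_matrix(); R0=rot(r)
    print('t',s['time'],'eef',e.round(1),'rpy',np.round(r,3),'F',np.round(s['contact_force'],1),'M',np.round(s['ft_torque'],2),'open',round(s['opening'],2),'q6',round(s['qpos'][5],2))
    print(' turn',round(t,2),' shift after turn',(Rm.T@d/25).round(2),' shift before turn',(R0.T@d/25).round(2), 'tilt fix',(R.from_matrix(R0.T@R.from_euler('xyz',[np.pi,0,r[2]]).as_matrix()).as_rotvec()/.15).round(3))
if __name__=='__main__': plan(*map(float,sys.argv[1:5]))
E
python3 d.py 459.6 -277.8 160 2.823
```

```text
t 0.1 eef [219.5 504.1 252.8] rpy [-3.141 -0.     2.731] F [-0.4 -0.  -0.4] M [ 0.03 -0.03 -0.07] open 1.0 q6 -0.07
 turn -0.61  shift after turn [-18.92 -26.69   3.71]  shift before turn [-21.29 -24.84   3.73] tilt fix [-0.007 -0.001  0.   ]
```

>>> arm_command --increments '[[[0,0,0],[0,0,-0.61],1],[[-0.676,-0.953,0],[0,0,0],1],[[-0.676,-0.953,0],[0,0,0],1],[[-0.676,-0.953,0],[0,0,0],1],[[-0.676,-0.953,0],[0,0,0],1],[[-0.676,-0.953,0],[0,0,0],1],[[-0.676,-0.953,0],[0,0,0],1],[[-0.676,-0.953,0],[0,0,0],1],[[-0.676,-0.953,0],[0,0,0],1],[[-0.676,-0.953,0],[0,0,0],1],[[-0.676,-0.953,0],[0,0,0],1],[[-0.676,-0.953,0],[0,0,0],1],[[-0.676,-0.953,0],[0,0,0],1],[[-0.676,-0.953,0],[0,0,0],1],[[-0.676,-0.953,0],[0,0,0],1],[[-0.676,-0.953,0],[0,0,0],1],[[-0.676,-0.953,0],[0,0,0],1],[[-0.676,-0.953,0],[0,0,0],1],[[-0.676,-0.953,0],[0,0,0],1]]' --force 100

```text
time: 2.0
eef_pos: [373.9, 0.3, 253.2]
tcp_rot: [-3.142, -0.0, 2.822]
contact_force: [-1.0, 1.1, 0.6]
opening: 0.998
grip_force: 0.0
```

>>> arm_command --increments '[[[-0.676,-0.953,0],[0,0,0],1],[[-0.676,-0.953,0],[0,0,0],1],[[-0.676,-0.953,0],[0,0,0],1],[[-0.676,-0.953,0],[0,0,0],1],[[-0.676,-0.953,0.2],[0,0,0],1],[[-0.676,-0.953,0.4],[0,0,0],1],[[-0.676,-0.953,0.4],[0,0,0],1],[[-0.6,-0.9,0.4],[0,0,0],1],[[0,0,0.3],[0,0,0],1],[[0,0,0],[0,0,0],1]]'

```text
time: 3.0
eef_pos: [440.4, -219.8, 209.4]
tcp_rot: [3.141, -0.003, 2.821]
contact_force: [-0.4, -0.1, 0.8]
opening: 1.001
grip_force: 0.0
```

```bash
python3 d.py 459.6 -277.8 104 2.823; python3 - <<'E'
from h import *
im,p=cloud('wrist'); save(im,'w1.png'); z=p[...,2]
q=p[(z>95)&(z<116)&(abs(p[...,0]-460)<80)&(abs(p[...,1]+278)<80)]
print(len(q)); 
if len(q)>10:
    c,s,a=cv2.minAreaRect(q[:,:2].astype(np.float32)); print(c,s,a,q.mean(0))
E
```

```text
t 3.0 eef [ 440.4 -219.8  209.4] rpy [ 3.141e+00 -3.000e-03  2.821e+00] F [-0.4 -0.1  0.8] M [-0.04 -0.03 -0.03] open 1.0 q6 -1.79
 turn -0.01  shift after turn [-1.45 -1.96  4.22]  shift before turn [-1.47 -1.96  4.21] tilt fix [ 0.004 -0.018 -0.   ]
2917
(459.67596435546875, -277.908447265625) (16.37355613708496, 98.98505401611328) 71.17667388916016 [ 455.55186303 -275.02836951  107.12038497]
```

>>> arm_command --increments '[[[-0.73,-0.98,0.4],[0,0,0],1],[[-0.73,-0.98,0.4],[0,0,0],1],[[0,0,0.7],[0,0,0],1],[[0,0,0.8],[0,0,0],1],[[0,0,0.8],[0,0,0],1],[[0,0,0.7],[0,0,0],1],[[0,0,0.4],[0,0,0],1],[[0,0,0],[0,0,0],-1],[[0,0,0],[0,0,0],-1],[[0,0,0],[0,0,0],-1],[[0,0,0],[0,0,0],-1],[[0,0,0],[0,0,0],-1],[[0,0,0],[0,0,0],-1]]' --force 110

```text
time: 4.35
eef_pos: [460.5, -278.4, 106.6]
tcp_rot: [-3.141, 0.001, 2.822]
contact_force: [-1.7, -0.8, 6.7]
opening: 0.165
grip_force: 108.3
```

```bash
python3 d.py 459.6 -277.8 104 2.823
```

```text
t 4.35 eef [ 460.5 -278.4  106.6] rpy [-3.141e+00  1.000e-03  2.822e+00] F [-1.7 -0.8  6.7] M [-0.11  0.33 -0.  ] open 0.16 q6 -1.86
 turn -0.01  shift after turn [0.04 0.01 0.1 ]  shift before turn [0.04 0.01 0.1 ] tilt fix [-0.005  0.008 -0.   ]
```

>>> arm_command --increments '[[[0,0,-0.4],[0,0,0],-1],[[0,0,-0.6],[0,0,-0.5],-1],[[0,0,-0.6],[0,0,-0.85],-1],[[0,0,-0.6],[0,0,-0.9],-1],[[0,0,-0.5],[0,0,-0.9],-1],[[0,0,-0.4],[0,0,-0.9],-1],[[0,0,-0.1],[0,0,-0.9],-1],[[0,0,0],[0,0,-0.9],-1],[[0,0,0],[0,0,-0.9],-1],[[0,0,0],[0,0,-0.12],-1],[[0,0,0],[0,0,0],-1]]'

```text
time: 5.45
eef_pos: [494.0, -208.6, 179.1]
tcp_rot: [-3.092, -0.084, -2.545]
contact_force: [-1.1, -0.0, -4.3]
opening: 0.16
grip_force: 107.9
```

```bash
python3 d.py 600.7 104.4 186 3.852
```

```text
t 5.45 eef [ 494.  -208.6  179.1] rpy [-3.092 -0.084 -2.545] F [-1.1 -0.  -4.3] M [ 0.06 -0.05 -0.  ] open 0.16 q6 -2.55
 turn -0.76  shift after turn [-11.4    6.71  -0.28]  shift before turn [-10.5    7.89  -1.55] tilt fix [-0.327 -0.56   0.014]
```

>>> arm_command --increments '[[[0,0,0],[0,0,0.9],-1],[[0,0,0],[0,0,0.9],-1],[[0,0,0],[0,0,0.9],-1],[[0,0,0],[0,0,0],-1]]'

```text
time: 5.85
eef_pos: [493.5, -210.5, 179.2]
tcp_rot: [-3.063, -0.057, -2.956]
contact_force: [-0.1, 0.2, -3.2]
opening: 0.166
grip_force: 107.8
```

```bash
python3 d.py 600.7 104.4 186 3.4
```

```text
t 5.85 eef [ 493.5 -210.5  179.2] rpy [-3.063 -0.057 -2.956] F [-0.1  0.2 -3.2] M [ 0.11  0.01 -0.04] open 0.17 q6 -2.15
 turn -0.49  shift after turn [-7.36 11.08 -0.27]  shift before turn [-6.51 11.5  -1.55] tilt fix [-0.524 -0.38   0.015]
```

>>> arm_command --increments '[[[0,0,-0.2],[-0.52,-0.38,0],-1],[[-0.502,0.892,-0.1],[0,0,0],-1],[[-0.502,0.892,0],[0,0,0],-1],[[-0.502,0.892,0],[0,0,0],-1],[[-0.502,0.892,0],[0,0,0],-1],[[-0.502,0.892,0],[0,0,0],-1],[[-0.502,0.892,0],[0,0,0],-1],[[-0.502,0.892,0],[0,0,0],-1],[[-0.502,0.892,0],[0,0,0],-1],[[-0.502,0.892,0],[0,0,0],-1],[[-0.502,0.892,0],[0,0,0],-1],[[-0.502,0.892,0],[0,0,0],-1],[[-0.502,0.892,0],[0,0,0],-1],[[-0.502,0.892,0],[0,0,0],-1],[[0,0,0],[0,0,-0.9],-1],[[0,0,0],[0,0,-0.9],-1],[[0,0,0],[0,0,-0.9],-1],[[0,0,0],[0,0,-0.8],-1],[[0,0,0],[0,0,0],-1]]'

```text
time: 7.75
eef_pos: [599.0, 105.9, 186.2]
tcp_rot: [-3.142, -0.001, -2.42]
contact_force: [-0.1, 1.1, -3.1]
opening: 0.164
grip_force: 108.5
```

```bash
python3 d.py 600.7 104.4 186 3.852;python3 - <<'E'
from h import *
im,p=cloud('side'); save(cv2.resize(im[130:290,180:380],(800,640))[:600],'s2.png')
E
```

```text
t 7.75 eef [599.  105.9 186.2] rpy [-3.142e+00 -1.000e-03 -2.420e+00] F [-0.1  1.1 -3.1] M [-0.01 -0.06  0.01] open 0.16 q6 -2.18
 turn 0.07  shift after turn [-0.01 -0.09  0.01]  shift before turn [-0.01 -0.09  0.01] tilt fix [-0.001 -0.006  0.   ]
```

View pics/s2.png

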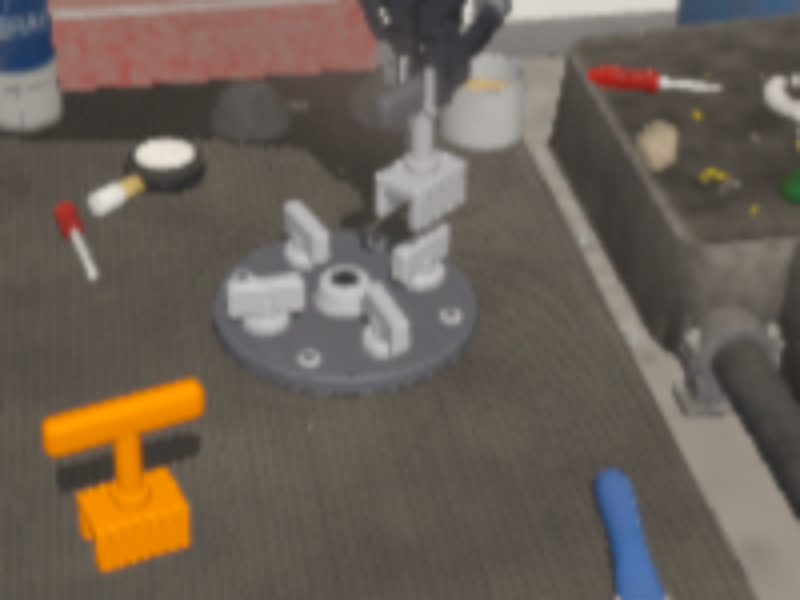

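The wrench hangs upright and parallel above the far-right nut, head at (420,195) and bar at (420,258) in the crop. Next I'll lower it.

>>> arm_command --increments '[[[0,-0.09,0.6],[0,0,0.07],-1],[[0,0,0.6],[0,0,0],-1],[[0,0,0.4],[0,0,0],-1],[[0,0,0.33],[0,0,0],-1],[[0,0,0],[0,0,0],-1]]'

```text
time: 8.3
eef_pos: [600.5, 105.0, 137.4]
tcp_rot: [-3.141, -0.001, -2.435]
contact_force: [0.3, 0.3, -3.6]
opening: 0.163
grip_force: 108.4
```

>>> arm_command --increments '[[[0,0,0],[0,0,0.7],-1],[[0,0,0],[0,0,0.7],-1],[[0,0,0],[0,0,0.7],-1],[[0,0,0],[0,0,0.7],-1],[[0,0,0],[0,0,0.7],-1],[[0,0,0],[0,0,0.7],-1],[[0,0,0],[0,0,0.6],-1],[[0,0,0],[0,0,0],-1],[[0,0,0],[0,0,0],-1]]'

```text
time: 9.2
eef_pos: [600.3, 105.0, 137.8]
tcp_rot: [-3.141, -0.001, 3.131]
contact_force: [0.2, -0.5, -4.3]
opening: 0.164
grip_force: 108.5
```

```bash
python3 d.py 475.9 62.3 180 3.18
```

```text
t 9.2 eef [600.3 105.  137.8] rpy [-3.141e+00 -1.000e-03  3.131e+00] F [ 0.2 -0.5 -4.3] M [-0.06 -0.02  0.03] open 0.16 q6 -1.45
 turn -0.33  shift after turn [ 5.04 -1.51 -1.69]  shift before turn [ 4.96 -1.76 -1.69] tilt fix [-0.005 -0.003  0.   ]
```

>>> arm_command --increments '[[[0,0,-0.5],[0,0,0],-1],[[0,0,-0.8],[0,0,0],-1],[[0,0,-0.5],[0,0,-0.33],-1],[[0.3,-0.1,0],[0,0,0],-1],[[0.7,-0.2,0],[0,0,0],-1],[[0.9,-0.3,0],[0,0,0],-1],[[0.9,-0.3,0],[0,0,0],-1],[[0.9,-0.3,0],[0,0,0],-1],[[0.8,-0.2,0],[0,0,0],-1],[[0.46,-0.11,0],[0,0,0],-1],[[0,0,0],[0,0,0],-1]]'

```text
time: 10.3
eef_pos: [476.4, 62.4, 183.0]
tcp_rot: [-3.141, -0.001, -3.106]
contact_force: [0.6, -0.0, -3.3]
opening: 0.164
grip_force: 108.5
```

```bash
python3 d.py 477.9 62.3 137.5 3.18; cat > nuts.py <<'E'
from h import *
C=dict(A=(600.1,103.9),B=(517.7,144.7),C=(476.9,62.3),D=(559.3,21.5))
for cam in ('side','top','wrist'):
    im,p=cloud(cam)
    for n,c in C.items():
        q=p[(np.hypot(p[...,0]-c[0],p[...,1]-c[1])<32)&(abs(p[...,2]-54)<(4 if cam!='side' else 5))]
        if len(q)>25:
            w,V=np.linalg.eigh(np.cov((q[:,:2]).T)); print(cam,n,len(q),q.mean(0).round(1),'ang',round(np.arctan2(V[1,1],V[0,1])%np.pi,3),np.round(cv2.minAreaRect(q[:,:2].astype(np.float32))[1]))
E
python3 nuts.py
```

```text
t 10.3 eef [476.4  62.4 183. ] rpy [-3.141e+00 -1.000e-03 -3.106e+00] F [ 0.6 -0.  -3.3] M [-0.01 -0.07 -0.01] open 0.16 q6 -1.55
 turn -0.02  shift after turn [-0.06 -0.01  1.82]  shift before turn [-0.06 -0.    1.82] tilt fix [-0.005 -0.006  0.   ]
side A 78 [599.4 101.2  53.8] ang 0.055 [56. 18.]
side B 29 [522.8 130.8  54.9] ang 1.745 [13. 44.]
side C 82 [477.   60.   54.1] ang 0.024 [54. 17.]
side D 67 [558.1  19.2  54.7] ang 1.809 [15. 56.]
top A 71 [597.8 103.8  54.4] ang 0.039 [13. 51.]
top D 65 [558.5  21.6  54.2] ang 1.789 [14. 53.]
wrist B 1087 [518.3 144.7  52.9] ang 1.882 [14. 56.]
wrist C 58 [451.5  62.5  51.8] ang 1.597 [ 3. 14.]
wrist D 451 [561.6   8.3  52.9] ang 1.878 [14. 29.]
```

>>> arm_command --increments '[[[-0.06,0,0.6],[0,0,0],-1],[[0,0,0.6],[0,0,0],-1],[[0,0,0.4],[0,0,0],-1],[[0,0,0.22],[0,0,0],-1],[[0,0,0],[0,0,0],-1],[[0,0,0],[0,0,0.7],-1],[[0,0,0],[0,0,0.7],-1],[[0,0,0],[0,0,0.7],-1],[[0,0,0],[0,0,0.7],-1],[[0,0,0],[0,0,0.7],-1],[[0,0,0],[0,0,0.7],-1],[[0,0,0],[0,0,0.6],-1],[[0,0,0],[0,0,0],-1],[[0,0,0],[0,0,0],-1]]'

```text
time: 11.85
eef_pos: [479.5, 62.8, 137.9]
tcp_rot: [-3.141, 0.001, 2.461]
contact_force: [0.4, -0.5, -4.1]
opening: 0.165
grip_force: 108.5
```

```bash
python3 d.py 518.2 143.8 184 1.888
```

```text
t 11.85 eef [479.5  62.8 137.9] rpy [-3.141e+00  1.000e-03  2.461e+00] F [ 0.4 -0.5 -4.1] M [ 0.01 -0.05  0.02] open 0.16 q6 -0.83
 turn 3.82  shift after turn [ 2.6   2.48 -1.84]  shift before turn [ 0.84  3.49 -1.85] tilt fix [-0.003  0.004 -0.   ]
```

>>> arm_command --increments '[[[0,0,-0.5],[0,0,0],-1],[[0,0,-0.8],[0,0,0],-1],[[0,0,-0.54],[0,0,0.5],-1],[[0,0,0],[0,0,0.9],-1],[[0,0,0],[0,0,0.9],-1],[[0,0,0],[0,0,0.9],-1],[[0,0,0],[0,0,0.62],-1],[[0.5,0.5,0],[0,0,0],-1],[[0.8,0.8,0],[0,0,0],-1],[[0.8,0.8,0],[0,0,0],-1],[[0.5,0.38,0],[0,0,0],-1],[[0,0,0],[0,0,0],-1],[[0,0,0],[0,0,0],-1]]'

```text
time: 13.15
eef_pos: [517.9, 143.5, 183.7]
tcp_rot: [-3.141, 0.001, 1.886]
contact_force: [-0.0, -0.1, -2.8]
opening: 0.16
grip_force: 108.5
```

```bash
python3 d.py 518.2 143.8 137.5 1.888; python3 nuts.py
```

```text
t 13.15 eef [517.9 143.5 183.7] rpy [-3.141e+00  1.000e-03  1.886e+00] F [-0.  -0.1 -2.8] M [ 0.02 -0.01 -0.08] open 0.16 q6 -0.11
 turn -0.01  shift after turn [0.01 0.01 1.85]  shift before turn [0.01 0.02 1.85] tilt fix [-0.006  0.005 -0.   ]
side A 77 [599.9 100.8  54.2] ang 0.028 [56. 21.]
side B 48 [518.  137.4  54. ] ang 1.977 [13. 53.]
side C 75 [476.6  60.3  54.1] ang 2.473 [17. 56.]
side D 69 [558.   19.   54.6] ang 1.787 [14. 57.]
top A 34 [607.7 101.8  53.9] ang 0.176 [51. 10.]
top C 73 [477.5  61.7  53.9] ang 2.495 [14. 54.]
top D 74 [558.6  21.3  53.8] ang 1.806 [14. 54.]
wrist A 990 [600.3 105.8  52.9] ang 0.031 [56. 14.]
wrist B 77 [511.1 170.9  52.2] ang 0.285 [14.  4.]
wrist C 1000 [477.2  65.8  52.9] ang 2.461 [15. 55.]
```

C is clicked (about 2.48). Next is B.

>>> arm_command --increments '[[[0,0,0.6],[0,0,0],-1],[[0,0,0.6],[0,0,0],-1],[[0,0,0.4],[0,0,0],-1],[[0,0,0.25],[0,0,0],-1],[[0,0,0],[0,0,0],-1],[[0,0,0],[0,0,0.7],-1],[[0,0,0],[0,0,0.7],-1],[[0,0,0],[0,0,0.7],-1],[[0,0,0],[0,0,0.7],-1],[[0,0,0],[0,0,0.7],-1],[[0,0,0],[0,0,0.7],-1],[[0,0,0],[0,0,0.6],-1],[[0,0,0],[0,0,0],-1],[[0,0,0],[0,0,0],-1]]'

```text
time: 14.7
eef_pos: [518.3, 143.7, 137.5]
tcp_rot: [3.141, 0.001, 1.168]
contact_force: [0.5, 0.1, -4.3]
opening: 0.167
grip_force: 108.6
```

```bash
python3 d.py 559.2 20.6 184 1.80
```

```text
t 14.7 eef [518.3 143.7 137.5] rpy [3.141e+00 1.000e-03 1.168e+00] F [ 0.5  0.1 -4.3] M [ 0.02  0.06 -0.01] open 0.17 q6 0.61
 turn -4.22  shift after turn [-5.17  0.48 -1.86]  shift before turn [-3.89  3.44 -1.85] tilt fix [0.002 0.004 0.   ]
```

>>> arm_command --increments '[[[0,0,-0.5],[0,0,0],-1],[[0,0,-0.8],[0,0,0],-1],[[0,0,-0.54],[0,0,-0.62],-1],[[0,0,0],[0,0,-0.9],-1],[[0,0,0],[0,0,-0.9],-1],[[0,0,0],[0,0,-0.9],-1],[[0,0,0],[0,0,-0.9],-1],[[-0.5,0,0],[0,0,0],-1],[[-0.9,0.1,0],[0,0,0],-1],[[-0.9,0.1,0],[0,0,0],-1],[[-0.9,0.1,0],[0,0,0],-1],[[-0.9,0.1,0],[0,0,0],-1],[[-0.7,0.08,0],[0,0,0],-1],[[-0.37,0,0],[0,0,0],-1],[[0,0,0],[0,0,0],-1],[[0,0,0],[0,0,0],-1]]'

```text
time: 16.3
eef_pos: [558.8, 20.9, 183.3]
tcp_rot: [-3.141, 0.0, 1.798]
contact_force: [-0.4, -0.0, -4.1]
opening: 0.167
grip_force: 108.7
```

```bash
python3 d.py 559.2 20.6 137.5 1.80; python3 nuts.py
```

```text
t 16.3 eef [558.8  20.9 183.3] rpy [-3.141  0.     1.798] F [-0.4 -0.  -4.1] M [-0.02  0.02  0.01] open 0.17 q6 -0.25
 turn -0.02  shift after turn [-0.02  0.01  1.83]  shift before turn [-0.02  0.01  1.83] tilt fix [-0.004  0.003 -0.   ]
side A 38 [614.  101.5  54.3] ang 3.118 [28. 17.]
side B 53 [517.7 140.7  54.6] ang 1.147 [55. 14.]
side C 79 [476.9  59.7  54.1] ang 2.457 [18. 57.]
side D 52 [559.1  12.5  54.4] ang 1.854 [14. 52.]
top A 68 [597.9 103.8  53.9] ang 0.035 [13. 51.]
top B 68 [517.2 143.8  53.9] ang 1.158 [53. 14.]
wrist A 1561 [600.5 104.7  53. ] ang 0.028 [56. 14.]
wrist B 775 [513.7 130.9  53. ] ang 0.981 [28. 14.]
wrist C 1492 [478.1  64.7  53. ] ang 2.464 [14. 56.]
wrist D 39 [554.5  49.1  51.5] ang 0.221 [13.  3.]
```

B is clicked (about 1.18). Next is D.

>>> arm_command --increments '[[[0,0,0.6],[0,0,0],-1],[[0,0,0.6],[0,0,0],-1],[[0,0,0.4],[0,0,0],-1],[[0,0,0.23],[0,0,0],-1],[[0,0,0],[0,0,0],-1],[[0,0,0],[0,0,0.7],-1],[[0,0,0],[0,0,0.7],-1],[[0,0,0],[0,0,0.7],-1],[[0,0,0],[0,0,0.7],-1],[[0,0,0],[0,0,0.7],-1],[[0,0,0],[0,0,0.7],-1],[[0,0,0],[0,0,0.6],-1],[[0,0,0],[0,0,0],-1],[[0,0,0],[0,0,0],-1]]'

```text
time: 17.85
eef_pos: [559.1, 20.5, 137.9]
tcp_rot: [3.141, 0.001, 1.081]
contact_force: [-0.6, 0.7, -2.6]
opening: 0.169
grip_force: 108.5
```

```bash
python3 d.py 601.2 104.3 184 3.16
```

```text
t 17.85 eef [559.1  20.5 137.9] rpy [3.141e+00 1.000e-03 1.081e+00] F [-0.6  0.7 -2.6] M [-0.    0.02 -0.02] open 0.17 q6 0.46
 turn -13.86  shift after turn [-1.74  3.32 -1.84]  shift before turn [ 3.75 -0.09 -1.84] tilt fix [0.004 0.004 0.   ]
```

>>> arm_command --increments '[[[0,0,-0.5],[0,0,0],-1],[[0,0,-0.8],[0,0,0],-1],[[0,0,-0.54],[0,0,0],-1],[[0,0,0],[0,0,0],-1]]'

```text
time: 18.25
eef_pos: [559.9, 20.5, 186.2]
tcp_rot: [3.138, -0.001, 1.079]
contact_force: [0.3, -0.8, -3.1]
opening: 0.166
grip_force: 108.9
```

```bash
python3 d.py 558.8 20.6 137.5 1.10; python3 nuts.py; python3 - <<'E'
from h import *
im,p=cloud('side'); save(cv2.resize(im[130:290,180:380],(800,640))[:600],'s3.png')
E
```

```text
t 18.25 eef [559.9  20.5 186.2] rpy [ 3.138e+00 -1.000e-03  1.079e+00] F [ 0.3 -0.8 -3.1] M [ 0.03 -0.02 -0.02] open 0.17 q6 0.46
 turn -0.14  shift after turn [-0.02 -0.04  1.95]  shift before turn [-0.02 -0.05  1.95] tilt fix [ 0.026 -0.007 -0.   ]
side A 30 [616.1 102.   54. ] ang 0.213 [18. 21.]
side B 57 [517.4 139.8  54.3] ang 1.14 [56. 13.]
side C 78 [477.2  60.   53.8] ang 2.466 [16. 56.]
side D 54 [556.3  14.2  54.4] ang 1.136 [59. 15.]
top A 65 [597.9 103.9  53.6] ang 0.04 [13. 51.]
top B 73 [517.5 144.5  53.8] ang 1.175 [55. 14.]
wrist A 1700 [602.  104.8  53. ] ang 0.029 [56. 14.]
wrist B 1712 [520.6 146.4  53. ] ang 1.166 [56. 15.]
wrist C 1213 [479.2  64.5  53. ] ang 2.462 [14. 56.]
wrist D 50 [572.1  47.   51.8] ang 2.733 [ 3. 13.]
```

View pics/s3.png

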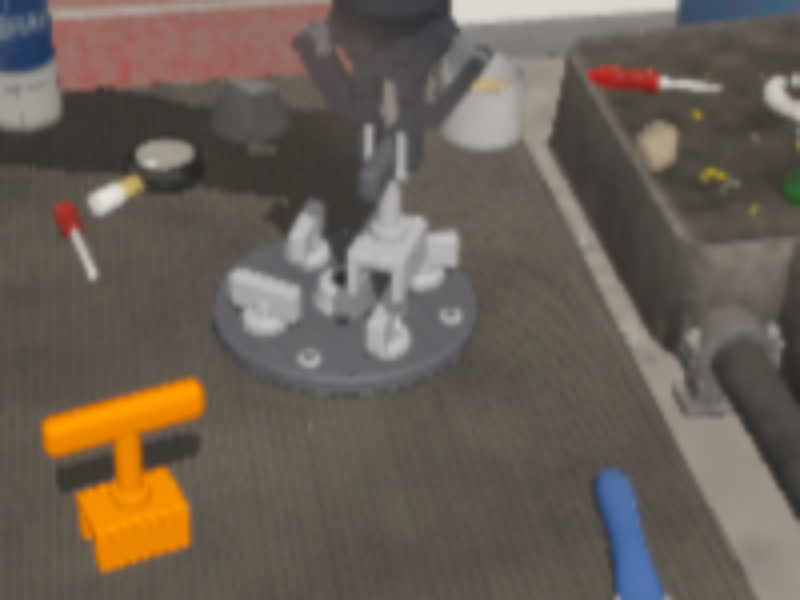

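The crop shows all four bars turned about one click; D's bar at (388,325) lies parallel under the raised slot. I'll start the second round with D.

>>> arm_command --increments '[[[0,-0.04,0.6],[0,0,-0.1],-1],[[0,0,0.6],[0,0,0],-1],[[0,0,0.5],[0,0,0],-1],[[0,0,0.24],[0,0,0],-1],[[0,0,0],[0,0,0],-1],[[0,0,0],[0,0,0.7],-1],[[0,0,0],[0,0,0.7],-1],[[0,0,0],[0,0,0.7],-1],[[0,0,0],[0,0,0.7],-1],[[0,0,0],[0,0,0.7],-1],[[0,0,0],[0,0,0.7],-1],[[0,0,0],[0,0,0.6],-1],[[0,0,0],[0,0,0],-1],[[0,0,0],[0,0,0],-1]]'

```text
time: 19.85
eef_pos: [558.9, 20.9, 136.4]
tcp_rot: [3.14, -0.002, 0.373]
contact_force: [-0.7, 0.5, 9.2]
opening: 0.165
grip_force: 110.5
```

```bash
python3 d.py 517.6 143.8 184 1.185
```

```text
t 19.85 eef [558.9  20.9 136.4] rpy [ 3.14e+00 -2.00e-03  3.73e-01] F [-0.7  0.5  9.2] M [-0.01  0.27  0.02] open 0.17 q6 1.17
 turn -5.42  shift after turn [ 3.93 -3.38 -1.91]  shift before turn [ 0.25 -5.18 -1.91] tilt fix [ 0.011 -0.013 -0.   ]
```

>>> arm_command --increments '[[[0,0,-0.5],[0,0,0],-1],[[0,0,-0.8],[0,0,0],-1],[[0,0,-0.6],[0,0,-0.6],-1],[[0,0,0],[0,0,-0.9],-1],[[0,0,0],[0,0,-0.9],-1],[[0,0,0],[0,0,-0.9],-1],[[0,0,0],[0,0,-0.9],-1],[[0,0,0],[0,0,-0.9],-1],[[0,0,0],[0,0,-0.32],-1],[[0.4,-0.4,0],[0,0,0],-1],[[0.8,-0.7,0],[0,0,0],-1],[[0.8,-0.7,0],[0,0,0],-1],[[0.8,-0.7,0],[0,0,0],-1],[[0.7,-0.6,0],[0,0,0],-1],[[0.43,-0.28,0],[0,0,0],-1],[[0,0,0],[0,0,0],-1],[[0,0,0],[0,0,0],-1]]'

```text
time: 21.55
eef_pos: [516.7, 143.7, 182.5]
tcp_rot: [3.142, 0.001, 1.186]
contact_force: [0.3, -0.7, -4.3]
opening: 0.161
grip_force: 108.7
```

```bash
python3 d.py 517.6 143.8 137.5 1.185; python3 nuts.py
```

```text
t 21.55 eef [516.7 143.7 182.5] rpy [3.142e+00 1.000e-03 1.186e+00] F [ 0.3 -0.7 -4.3] M [ 0.03 -0.01 -0.  ] open 0.16 q6 0.59
 turn 0.01  shift after turn [0.02 0.03 1.8 ]  shift before turn [0.02 0.03 1.8 ] tilt fix [0.    0.007 0.   ]
side A 73 [599.7 100.8  54.4] ang 0.009 [54. 19.]
side B 44 [515.8 136.9  54.5] ang 1.208 [51. 14.]
side C 78 [476.7  60.   54. ] ang 2.496 [15. 54.]
side D 84 [558.   19.3  54.1] ang 0.355 [57. 18.]
top A 41 [606.9 102.1  53.7] ang 0.183 [51. 11.]
top C 68 [477.2  62.1  53.9] ang 2.492 [14. 55.]
top D 73 [558.6  21.6  53.7] ang 0.372 [55. 14.]
wrist A 1207 [601.2 106.   52.9] ang 0.029 [56. 14.]
wrist B 76 [529.6 170.6  52. ] ang 2.762 [ 4. 13.]
wrist D 461 [571.7  30.   52.6] ang 0.206 [44. 14.]
```

>>> arm_command --increments '[[[0.02,0.03,0.6],[0,0,0],-1],[[0,0,0.6],[0,0,0],-1],[[0,0,0.4],[0,0,0],-1],[[0,0,0.18],[0,0,0],-1],[[0,0,0],[0,0,0],-1],[[0,0,0],[0,0,0.7],-1],[[0,0,0],[0,0,0.7],-1],[[0,0,0],[0,0,0.7],-1],[[0,0,0],[0,0,0.7],-1],[[0,0,0],[0,0,0.7],-1],[[0,0,0],[0,0,0.7],-1],[[0,0,0],[0,0,0.6],-1],[[0,0,0],[0,0,0],-1],[[0,0,0],[0,0,0],-1]]'

```text
time: 23.1
eef_pos: [517.8, 143.9, 138.5]
tcp_rot: [3.141, -0.0, 0.469]
contact_force: [-0.1, -0.5, -3.6]
opening: 0.164
grip_force: 108.8
```

```bash
python3 d.py 478.7 61.7 184 2.475
```

```text
t 23.1 eef [517.8 143.9 138.5] rpy [ 3.141 -0.     0.469] F [-0.1 -0.5 -3.6] M [-0.02  0.01 -0.01] open 0.16 q6 1.31
 turn -13.38  shift after turn [-0.81 -3.55 -1.82]  shift before turn [-2.88  2.23 -1.82] tilt fix [ 0.005 -0.001 -0.   ]
```

>>> arm_command --increments '[[[0,0,-0.5],[0,0,0],-1],[[0,0,-0.8],[0,0,0],-1],[[0,0,-0.52],[0,0,-0.48],-1],[[0,0,0],[0,0,-0.9],-1],[[0,0,0],[0,0,-0.95],-1],[[0,0,0],[0,0,-0.95],-1],[[0,0,0],[0,0,-0.95],-1],[[0,0,0],[0,0,-0.95],-1],[[0,0,0],[0,0,-0.95],-1],[[0,0,0],[0,0,-0.95],-1],[[0,0,0],[0,0,-0.95],-1],[[0,0,0],[0,0,-0.95],-1],[[0,0,0],[0,0,-0.95],-1],[[0,0,0],[0,0,-0.95],-1],[[0,0,0],[0,0,-0.95],-1],[[0,0,0],[0,0,-0.95],-1],[[0,0,0],[0,0,-0.6],-1]]'

```text
time: 24.8
eef_pos: [517.7, 144.0, 184.6]
tcp_rot: [-3.142, 0.001, 2.48]
contact_force: [-0.2, 0.1, -3.9]
opening: 0.159
grip_force: 108.8
```

>>> arm_command --increments '[[[0,-0.3,0],[0,0,0],-1],[[-0.2,-0.8,0],[0,0,0],-1],[[-0.2,-0.9,0],[0,0,0],-1],[[-0.2,-0.9,0],[0,0,0],-1],[[-0.2,-0.65,0],[0,0,0],-1],[[0,0,0],[0,0,0],-1],[[0,0,0],[0,0,0],-1]]'

```text
time: 25.5
eef_pos: [478.3, 61.8, 184.2]
tcp_rot: [-3.142, 0.001, 2.471]
contact_force: [-0.3, 0.4, -2.9]
opening: 0.167
grip_force: 108.8
```

```bash
python3 d.py 478.7 61.7 137.5 2.475; python3 nuts.py
```

```text
t 25.5 eef [478.3  61.8 184.2] rpy [-3.142e+00  1.000e-03  2.471e+00] F [-0.3  0.4 -2.9] M [0.02 0.03 0.02] open 0.17 q6 -0.85
 turn -0.03  shift after turn [-0.01  0.01  1.87]  shift before turn [-0.01  0.01  1.87] tilt fix [-0.     0.006 -0.   ]
side A 77 [599.6 100.7  54.1] ang 0.041 [20. 55.]
side B 30 [533.  148.2  53.8] ang 0.59 [26. 14.]
side C 76 [476.5  60.   54.1] ang 2.499 [16. 55.]
side D 90 [558.2  18.6  54.1] ang 0.358 [55. 17.]
top A 67 [598.6 103.3  54.2] ang 0.045 [13. 51.]
top D 51 [565.4  24.6  54. ] ang 0.407 [40. 13.]
wrist A 967 [599.1 104.4  53. ] ang 0.03 [56. 14.]
wrist B 1295 [517.9 145.2  53. ] ang 0.468 [56. 14.]
wrist C 75 [457.2  79.8  52.2] ang 0.905 [14.  4.]
```

B is at its second click (0.47). Next is C.

>>> arm_command --increments '[[[0,0,0.6],[0,0,0],-1],[[0,0,0.6],[0,0,0],-1],[[0,0,0.4],[0,0,0],-1],[[0,0,0.25],[0,0,0],-1],[[0,0,0],[0,0,0],-1],[[0,0,0],[0,0,0.7],-1],[[0,0,0],[0,0,0.7],-1],[[0,0,0],[0,0,0.7],-1],[[0,0,0],[0,0,0.7],-1],[[0,0,0],[0,0,0.7],-1],[[0,0,0],[0,0,0.7],-1],[[0,0,0],[0,0,0.6],-1],[[0,0,0],[0,0,0],-1],[[0,0,0],[0,0,0],-1]]'

```text
time: 27.05
eef_pos: [478.4, 62.0, 137.5]
tcp_rot: [-3.142, 0.001, 1.756]
contact_force: [0.3, 0.1, -3.9]
opening: 0.164
grip_force: 108.9
```

```bash
python3 d.py 601.2 104.0 184 3.17
```

```text
t 27.05 eef [478.4  62.  137.5] rpy [-3.142e+00  1.000e-03  1.756e+00] F [ 0.3  0.1 -3.9] M [ 0.01 -0.04  0.01] open 0.16 q6 -0.13
 turn -9.43  shift after turn [-4.96  1.54 -1.86]  shift before turn [ 0.75  5.14 -1.86] tilt fix [-0.     0.005 -0.   ]
```

>>> arm_command --increments '[[[0,0,-0.5],[0,0,0],-1],[[0,0,-0.8],[0,0,0],-1],[[0,0,-0.56],[0,0,-0.5],-1],[[0,0,0],[0,0,-0.93],-1],[[0,0,0],[0,0,-0.95],-1],[[0,0,0],[0,0,-0.95],-1],[[0,0,0],[0,0,-0.95],-1],[[0,0,0],[0,0,-0.95],-1],[[0,0,0],[0,0,-0.95],-1],[[0,0,0],[0,0,-0.95],-1],[[0,0,0],[0,0,-0.95],-1],[[0,0,0],[0,0,-0.95],-1],[[0,0,0],[0,0,-0.4],-1]]'

```text
time: 28.35
eef_pos: [478.4, 62.0, 184.8]
tcp_rot: [-3.141, 0.0, -3.109]
contact_force: [-0.8, -0.3, -3.8]
opening: 0.166
grip_force: 108.9
```

>>> arm_command --increments '[[[-0.4,0.14,0],[0,0,0],-1],[[-0.8,0.25,0],[0,0,0],-1],[[-0.9,0.25,0],[0,0,0],-1],[[-0.9,0.25,0],[0,0,0],-1],[[-0.9,0.25,0],[0,0,0],-1],[[-0.7,0.25,0],[0,0,0],-1],[[-0.36,0.15,0],[0,0,0],-1],[[0,0,0],[0,0,0],-1],[[0,0,0],[0,0,0],-1]]'

```text
time: 29.25
eef_pos: [601.2, 103.7, 183.7]
tcp_rot: [-3.141, -0.001, -3.116]
contact_force: [-0.1, -0.2, -3.6]
opening: 0.165
grip_force: 108.9
```

```bash
python3 d.py 601.2 104.0 137.5 3.17; python3 nuts.py
```

```text
t 29.25 eef [601.2 103.7 183.7] rpy [-3.141e+00 -1.000e-03 -3.116e+00] F [-0.1 -0.2 -3.6] M [ 0.06  0.03 -0.02] open 0.17 q6 -1.48
 turn -0.02  shift after turn [-0.    0.01  1.85]  shift before turn [-0.    0.01  1.85] tilt fix [-0.005 -0.005  0.   ]
side A 73 [599.3 101.   54.1] ang 0.03 [18. 56.]
side B 64 [517.4 141.8  54.2] ang 0.453 [57. 19.]
side C 63 [476.   59.6  54.6] ang 1.761 [14. 57.]
side D 84 [557.8  19.   54.2] ang 0.368 [54. 16.]
top D 59 [557.4  20.4  53.9] ang 0.312 [53. 14.]
wrist A 55 [574.7 103.8  51.8] ang 1.573 [ 4. 14.]
wrist B 1626 [518.7 144.7  53. ] ang 0.466 [56. 14.]
wrist C 1080 [482.2  58.8  52.9] ang 1.678 [11. 56.]
wrist D 1424 [559.2  22.7  52.9] ang 0.381 [56. 14.]
```

>>> arm_command --increments '[[[0,0,0.6],[0,0,0],-1],[[0,0,0.6],[0,0,0],-1],[[0,0,0.4],[0,0,0],-1],[[0,0,0.23],[0,0,0],-1],[[0,0,0],[0,0,0],-1],[[0,0,0],[0,0,0.7],-1],[[0,0,0],[0,0,0.7],-1],[[0,0,0],[0,0,0.7],-1],[[0,0,0],[0,0,0.7],-1],[[0,0,0],[0,0,0.7],-1],[[0,0,0],[0,0,0.7],-1],[[0,0,0],[0,0,0.6],-1],[[0,0,0],[0,0,0],-1],[[0,0,0],[0,0,0],-1],[[0,0,-0.5],[0,0,0],-1],[[0,0,-0.8],[0,0,0],-1],[[0,0,-0.56],[0,0,0],-1],[[0,0,0],[0,0,0],-1]]'

```text
time: 31.2
eef_pos: [602.1, 103.7, 187.4]
tcp_rot: [3.139, 0.003, 2.448]
contact_force: [0.2, -0.3, -3.2]
opening: 0.164
grip_force: 109.1
```

```bash
python3 d.py 525 -140 108 2.45; python3 nuts.py
```

```text
t 31.2 eef [602.1 103.7 187.4] rpy [3.139e+00 3.000e-03 2.448e+00] F [ 0.2 -0.3 -3.2] M [ 0.02 -0.04 -0.01] open 0.16 q6 -0.77
 turn -0.01  shift after turn [-3.84 -9.48  3.17]  shift before turn [-3.85 -9.48  3.16] tilt fix [0.016 0.022 0.   ]
side A 71 [599.6 101.   54.1] ang 2.467 [17. 57.]
side B 72 [517.5 141.4  53.9] ang 0.438 [55. 17.]
side C 63 [476.   59.7  54.6] ang 1.768 [13. 57.]
side D 85 [557.9  19.   54.1] ang 0.358 [55. 18.]
top D 60 [556.2  19.9  54.3] ang 0.31 [53. 13.]
wrist A 60 [580.1 120.6  52.1] ang 0.958 [14.  4.]
wrist B 1670 [519.  145.6  53. ] ang 0.468 [56. 14.]
wrist C 1559 [478.5  65.3  52.9] ang 1.768 [14. 55.]
wrist D 1148 [559.5  23.5  52.9] ang 0.378 [56. 14.]
```

All four nuts are at their second click. Now I'll set the wrench down.

>>> arm_command --increments '[[[-0.2,-0.5,0],[0,0,0],-1],[[-0.36,-0.9,0],[0,0,0],-1],[[-0.36,-0.9,0],[0,0,0],-1],[[-0.36,-0.9,0],[0,0,0],-1],[[-0.36,-0.9,0],[0,0,0],-1],[[-0.36,-0.9,0],[0,0,0],-1],[[-0.36,-0.9,0],[0,0,0],-1],[[-0.36,-0.9,0],[0,0,0],-1],[[-0.36,-0.9,0],[0,0,0],-1],[[-0.36,-0.9,0],[0,0,0],-1],[[-0.3,-0.8,0],[0,0,0],-1],[[0,0,0.7],[0,0,0],-1],[[0,0,0.8],[0,0,0],-1],[[0,0,0.8],[0,0,0],-1],[[0,0,0.5],[0,0,0],-1],[[0,0,0.2],[0,0,0],-1],[[0,0,0],[0,0,0],-1],[[0,0,0],[0,0,0],-1]]'

```text
time: 33.15
eef_pos: [523.0, -137.0, 110.4]
tcp_rot: [-3.141, 0.001, 2.447]
contact_force: [0.2, 0.7, -3.7]
opening: 0.162
grip_force: 108.8
```

```bash
python3 d.py 525 -140 106.6 2.45
```

```text
t 33.15 eef [ 523.  -137.   110.4] rpy [-3.141e+00  1.000e-03  2.447e+00] F [ 0.2  0.7 -3.7] M [0.04 0.03 0.04] open 0.16 q6 -1.2
 turn -0.02  shift after turn [-0.14 -0.04  0.15]  shift before turn [-0.14 -0.04  0.15] tilt fix [-0.003  0.008 -0.   ]
```

>>> arm_command --increments '[[[0,0,0.08],[0,0,0],-1],[[0,0,0.06],[0,0,0],-1],[[0,0,0.03],[0,0,0],-1],[[0,0,0],[0,0,0],-1],[[0,0,0],[0,0,0],-1]]'

```text
time: 33.65
eef_pos: [523.0, -137.0, 106.6]
tcp_rot: [-3.141, 0.002, 2.447]
contact_force: [-3.8, -0.1, 7.4]
opening: 0.165
grip_force: 110.6
```

On the shelf with light contact. I'll open the gripper and back away.

>>> arm_command --increments '[[[0,0,0],[0,0,0],0],[[0,0,0],[0,0,0],0.5],[[0,0,0],[0,0,0],1],[[0,0,0],[0,0,0],1],[[0,0,0],[0,0,0],1],[[0,0,0],[0,0,0],1],[[0,0,-0.3],[0,0,0],1],[[0,0,-0.6],[0,0,0],1],[[0,0,-0.9],[0,0,0],1],[[0,0,-0.9],[0,0,0],1],[[0,0,-0.9],[0,0,0],1],[[0,0,-0.6],[0,0,0],1],[[0,0,0],[0,0,0],1]]'

```text
time: 34.95
eef_pos: [523.4, -137.0, 212.9]
tcp_rot: [3.141, 0.004, 2.447]
contact_force: [-0.6, -0.4, 0.6]
opening: 1.0
grip_force: 0.0
```

```bash
python3 d.py 525 -140 106.6 2.45; python3 nuts.py; python3 - <<'E'
from h import *
im,p=cloud('side'); save(cv2.resize(im[120:330,150:420],(771,600)),'s4.png')
E
```

```text
t 34.95 eef [ 523.4 -137.   212.9] rpy [3.141 0.004 2.447] F [-0.6 -0.4  0.6] M [ 0.03 -0.03  0.01] open 1.0 q6 -1.2
 turn -0.02  shift after turn [-0.13 -0.05  4.25]  shift before turn [-0.11 -0.05  4.25] tilt fix [0.005 0.027 0.   ]
side A 71 [599.3 101.   54.1] ang 2.482 [14. 55.]
side C 66 [476.   58.8  54.7] ang 1.769 [14. 59.]
side D 84 [557.4  18.9  54.3] ang 0.364 [53. 15.]
top A 73 [600.1 103.   53.8] ang 2.454 [14. 54.]
top B 73 [517.3 144.6  53.7] ang 0.478 [55. 14.]
top C 68 [476.5  62.5  53.9] ang 1.77 [14. 55.]
top D 68 [558.1  21.5  54.1] ang 0.39 [55. 14.]
wrist D 1314 [559.   21.1  53. ] ang 0.382 [56. 14.]
```

View pics/s4.png

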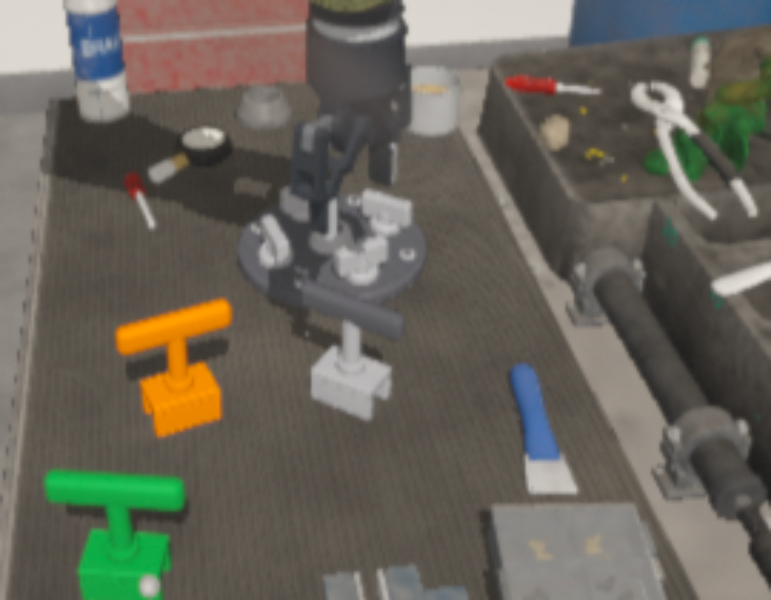

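The wrench stands upright on the bare shelf at (350,370), clear of the adapter, and the gripper is free above it. The bystanders look untouched.

```bash
python3 -c "
from workcell import *
print(job_done())"
```

```text
the job is handed in; nothing more can be done
None
```

The job is handed in: each of the four nuts got its first and then its second click in cross order, the wrench stands upright on the bare shelf about 220 mm from the adapter's centre, and it took about 35 s; the hand-in gave no pass or fail result.

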